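Sweep the old brass fittings into the scrap tray

TASK

Clear the bench after the repair: with the fingers, sweep the three old brass fittings (the nut, the elbow and the tee) over the bench, through the open side of the scrap tray and past its sloping lip, so that all three lie flat on the tray's floor. Push them along in contact with the bench: do not pinch or ram them, lift them or flick them. Leave the paste tin, ball valve, water meter, wrench and hammer where they are.

Things in the scene. Friction and masses are not known exactly. Their poses are not given: they have to be found in the camera images.
- tray: Low galvanised scrap tray fixed to the bench on the robot's left, 280 mm wide (its x), 170 mm deep (its y). Origin on the bench under the centre of its 3 mm thick floor. Walls 3 mm thick, 43 mm high at x = +-140 and y = +85 mm. The -y side, facing the robot's right, is open over its full width; there a lip slopes from the bench at y = -110 up to the floor at y = -85 mm.
- nut: Old brass hexagon union nut lying flat, 44 mm across flats (51 mm over the corners), 24 mm high, with an open 28 mm bore, about 0.12 kg. Origin at the centre of its underside, z up. Slides on the bench.
- elbow: Old brass pipe elbow lying flat, L-shaped, 48 x 48 mm in plan, 32 mm high, about 0.14 kg. Origin on the bench level under the middle of the L: the axes of its two legs meet at x = y = -11 mm and the legs run to x = +21 mm and to y = +21 mm; collars 32 mm in diameter. z up. Slides, does not roll.
- tee: Old brass pipe tee lying flat, 56 mm long (its x) and 46 mm across (its y, from -24 to +22 mm), 32 mm high, about 0.18 kg; the branch points to +y. Origin on the bench level under its middle, z up; collars 32 mm in diameter. Slides, does not roll.
- tin: Blue tin of jointing paste with a yellow lid, 58 mm in diameter, 54 mm high, standing among the brass fittings; leave it. Origin at the centre of its underside, z up.
- valve: New steel ball valve with a red lever, body 74 mm long and 34 mm wide, 58 mm high, the lever reaching to x = +83 mm; leave it. Origin at the centre of its underside, z up.
- meter: Water meter, brass with a blue head, 200 mm long (its x), 80 mm wide, 75 mm high; leave it. Origin at the centre of its underside, z up.
- wrench: Red pipe wrench lying along x from -180 to +196 mm, 66 mm wide, 20 mm high; leave it. Origin at the centre of its underside, z up, near its middle.
- hammer: Hammer lying along x beyond the tray, 260 mm long, 26 mm high, handle to -x; leave it. Origin under its middle, z up.

How it is judged:
At the end, for the whole second after the job is handed in: All three brass fittings are at rest on the floor of the tray: each one's origin between the side walls, at least 25 mm past the top of the sloping lip, and less than 12 mm above the bench (x of nut in the frame of tray between -0.137 and 0.137 m and y of nut in the frame of tray between -0.06 and 0.083 m and z of each of nut, elbow, tee in the frame of tray below 0.012 m and linear speed of each of nut, elbow, tee below 0.02 m/s and x of elbow in the frame of tray between -0.137 and 0.137 m and y of elbow in the frame of tray between -0.06 and 0.083 m and x of tee in the frame of tray between -0.137 and 0.137 m and y of tee in the frame of tray between -0.06 and 0.083 m); the robot touches nothing.
It fails at once if a brass fitting is lifted: its underside rises more than 20 mm above the bench (height (world z) of any of nut, elbow, tee above 0.02 m).
It fails at once if a brass fitting is pinched or rammed: the fingers bear on it with more than 30 N (contact force between the fingers and nut above 30 N or contact force between the fingers and elbow above 30 N or contact force between the fingers and tee above 30 N).
It fails at once if a brass fitting is flicked: it moves faster than 0.5 m/s (linear speed of any of nut, elbow, tee above 0.5 m/s).
It fails at once if one of the tin, ball valve, water meter, wrench or hammer is shifted by more than 15 mm or knocked over (distance of any of tin, valve, meter, wrench, hammer from where it was at the start of the episode above 0.015 m or angle between any of tin, valve, meter's own z axis and vertical above 0.4 rad).
It also fails if it takes over 72 s, if anything falls off the work surface, if the arm or the gripper's body presses on something with over 40 N, if the wrist force passes 120 N, or if a joint passes its speed limit or range.

ROBOT

A 6-joint arm with a two-finger parallel gripper is mounted at the origin on the work surface. World frame = base frame: x ahead of the robot, y to its left, z up, the work surface at z = 0. Lengths are in m, angles in rad, forces in N, time in s.
With the tool pointing down it reaches from about 0.275 to 0.875 m from the base axis. Payload 12.5 kg.
Tool frame: the origin (TCP) lies on the centre line of the jaws, within the pads' length; the fingertips stand 22 mm ahead of it and the grasp point (between the pads) lies 3 mm ahead of it; z points along the fingers, y is the line along which they close (so a half turn about z gives the same grasp; the last joint's range is limited). The gripper opens to 85 mm and grips with 20 to 120 N. Pads are 22 mm wide; open, the fingers measure 114 mm over their backs; the gripper's body (76 mm by 85 mm) begins 54 mm behind the grasp point. The pads swing forward as they close: fully open they stand 13 mm farther back than shut.
Start: joints at [1.064, 0.351, 1.652, -0, 1.139, -0.085], TCP at [0.225, 0.502, 0.253] pointing down, gripper open.
Joint ranges: [-2.75, 2.75], [-0.79, 2.1], [0.01, 2.65], [-1.57, 4.71], [0.07, 3.14], [-2.87, 2.87]. Speed limits (rad/s): [2.22, 2.22, 2.79, 3.14, 3.14, 3.14].

INTERFACE

Orientations are given as a rotation vector (axis times angle).
In Python, from cell import robot, camera, calibration, models gives the robot as it stands. The module is installed in compiled form; this text tells all that it offers.
- The arm moves only by the shell command python3 -m handwheel 'ROWS' [FORCE]. ROWS is JSON, a list that holds one entry, the list of rows, each a list of 5 numbers: the shift along the tool's x, y, z as a fraction of full scale, then the turn about the tool's z as a fraction of full scale, then the closure, from -1 (fully open) to 1 (shut). A call has 1 to 5 rows; each row shifts and turns the commanded pose from where the row before left it, along the tool's axes as they then stand; what a row does not reach is not made up. Full scale, the value 1, is 0.025 m for a shift and 0.15 rad for a turn. A row lasts 1/8 s, in which the tool goes at most 62.5 mm and 10.7 degrees, less where a joint would pass 70% of its speed; a pose out of reach is approached as far as the arm can. A call with a number of a shift or a turn outside -1 to 1 is refused whole. A call with a gripper value outside its range is refused whole. The fingers move at their own pace and stop on an object; FORCE is the grip in N (left out, the last holds). Time passes only in rows, so rows that do not move let the fingers close. It gives the time, the measured TCP pose, the force, the opening and the grip force at its end, in the units of the state.
- robot.sense(): the state, without advancing time (a new reading comes with each control period).
- camera(name): name is "scene" or "top"; returns the picture (480x640x3 uint8, red, green, blue); there is no depth.
- calibration(name): a dict with "fx", "fy", "cx", "cy" (pixels), "T" (4x4, takes a point from camera to world coordinates). Camera axes: x right, y up, looking along -z (the intrinsics and any distortion apply to the point x, -y, -z); pixel columns grow to the right and rows downward; lengths in m; the calibration is good to about 2 mm. A picture is of the moment at which its call begins. calibration takes no time and is no camera call.
- robot.close_job(): hands the job in; it is judged then, once.
Trained networks look in the newest picture that a camera, given by its name, has taken for a name from the list of things; names that differ only in an ending like _2 or _b are one class to them, and where a whole thing is asked for, a point or a joint stands for the part that bears it (a point fixed in the world has none). Each returns a list of dicts, best first, with "p" (0 to 1); they miss things now and then, are a little off and sometimes report something else, mostly with a low value. They report only what shows in the picture. A call takes as long as a camera call.
- models.spot_in(camera, query): "position" ([x, y, z] in m, in the coordinates of the camera as it stood for that picture, good to about 4 mm: the middle of the surface that is visible of it).
The state is a dict: "clock": time; "qpos": joint angles; "qd": joint speeds; "joint_torque": joint torques, N m; "eef_pos": TCP position; "orientation": TCP orientation; "wrist_force": force on the tool from outside, world axes, zero at the start; "moment": the same for the moment, N m; "finger_gap": finger opening in m; "gripper_force": force on a finger pad.
Only numpy, scipy, OpenCV 4.12 (cv2) and the standard library are available. Lean on these libraries where they do the work, as an engineer would, in place of code of your own. Each camera call takes 0.05 s, during which the arm holds its last target. There are 200 camera calls.

## Working session

There is one attempt and no reset: what is moved stays moved. The work goes in short steps, Python scripts to look and compute and a shell command to move; the robot and the scene stay as the last step left them, time stands still between calls to the robot, and variables do not carry over. Pictures are saved under pics/ and viewed, at most 14 in all, crops included, and the job is handed in when it is done.

```bash
mkdir -p pics; cat > h.py <<'E'
import numpy as np,cv2
from cell import robot,camera,calibration,models
def spots(cam,names):
    T=np.array(calibration(cam)["T"])
    for n in names:
        r=models.spot_in(cam,n)
        print(n,[( [round(float(v),3) for v in (T@np.r_[d["position"],1])[:3]],round(d["p"],2)) for d in r[:3]])
def snap(cam,f):
    im=camera(cam); cv2.imwrite(f"pics/{f}.png",im[:,:,::-1]); return im
def px2w(cam,u,v,z):
    c=calibration(cam);T=np.array(c["T"])
    d=T[:3,:3]@np.array([(u-c["cx"])/c["fx"],-(v-c["cy"])/c["fy"],-1]);o=T[:3,3]
    return o+d*(z-o[2])/d[2]
def w2px(cam,p):
    c=calibration(cam);q=np.linalg.inv(np.array(c["T"]))@np.r_[p,1]
    return c["cx"]+c["fx"]*q[0]/-q[2], c["cy"]+c["fy"]*-q[1]/-q[2]
E
python3 - <<'E'
from h import *
s=robot.sense();print(s)
snap("top","top0");print(calibration("top"))
spots("top",["tray","nut","elbow","tee","tin","valve","meter","wrench","hammer"])
snap("scene","scene0")
spots("scene",["tray","nut","elbow","tee","tin"])
E
```

```text
{'clock': 0.0, 'qpos': array([ 1.06439597e+00,  3.51287214e-01,  1.65241975e+00,  3.65625449e-06,
        1.13911057e+00, -8.46108980e-02]), 'qd': array([-2.19504942e-03, -2.74270264e-04, -2.58627215e-05,  1.71584309e-05,
       -1.91786133e-04, -6.92044848e-04]), 'joint_torque': array([ 7.33395136e-04, -5.06080484e+01, -2.91398531e+01,  2.19754941e-05,
        4.30577231e-03,  3.41142176e-06]), 'eef_pos': array([0.22499905, 0.50153668, 0.25273214]), 'orientation': array([-6.57571853e-01, -3.07163461e+00,  1.83890706e-03]), 'wrist_force': array([0.104481  , 0.18379552, 0.35250204]), 'moment': array([-0.00321925,  0.03889941, -0.04837926]), 'gripper_force': 0.0, 'finger_gap': 0.08524514322675535}
{'fx': 608.2743186575622, 'fy': 608.2743186575622, 'cx': 326.0319315463347, 'cy': 230.77771873317488, 'T': array([[-0.0237249 ,  0.9965652 , -0.07934064,  0.40458349],
       [-0.99962622, -0.02256947,  0.01542826,  0.03755582],
       [ 0.01358459,  0.07967701,  0.99672816,  1.64604089],
       [ 0.        ,  0.        ,  0.        ,  1.        ]])}
tray [([0.527, 0.255, 0.003], 0.97)]
nut [([0.68, -0.017, 0.025], 0.44)]
elbow [([0.599, -0.111, 0.027], 0.54)]
tee [([0.475, -0.118, 0.03], 0.82)]
tin [([0.437, -0.021, 0.055], 0.56)]
valve [([0.39, -0.27, 0.031], 0.75), ([0.676, -0.305, 0.077], 0.25)]
meter [([0.676, -0.304, 0.078], 0.91), ([0.678, -0.018, 0.025], 0.69)]
wrench [([0.556, -0.467, 0.019], 0.71)]
hammer [([0.471, 0.492, 0.027], 0.83), ([0.6, -0.113, 0.028], 0.22)]
tray [([0.531, 0.263, 0.006], 0.83)]
nut [([0.684, -0.03, 0.022], 0.61)]
elbow [([0.606, -0.119, 0.03], 0.91)]
tee [([0.482, -0.125, 0.026], 0.79)]
tin [([0.449, -0.031, 0.047], 0.87)]
```

View pics/top0.png

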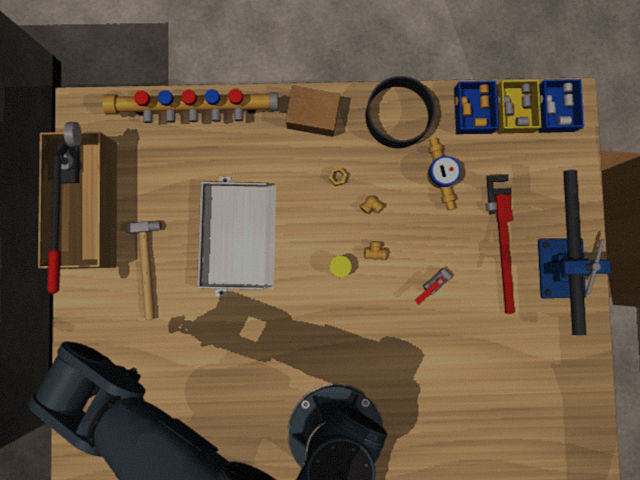

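The top view shows the tray at about (237,236) with its open side to the right. The nut is at (338,176), the elbow at (373,204), the tee at (376,251) and the tin at (340,266). I'll make a rectified view to get orientations and edges.

```bash
cat >> h.py <<'E'
def ortho(cam,f,z=0.012):
    # 1.25 px/mm: col=( y+0.2)*1250 , row=(0.75-x)*1250 ; grid each 50mm
    im=camera(cam); W=[(0.75,-0.2),(0.75,0.4),(0.35,0.4),(0.35,-0.2)]
    src=np.float32([w2px(cam,[x,y,z]) for x,y in W]); dst=np.float32([[(y+0.2)*1250,(0.75-x)*1250] for x,y in W])
    o=cv2.warpPerspective(im,cv2.getPerspectiveTransform(src,dst),(750,500))[:,:,::-1].copy()
    for k in range(0,13):
        cv2.line(o,(int(k*62.5),0),(int(k*62.5),500),(0,0,0) if k%2 else (255,0,255),1)
        cv2.line(o,(0,int(k*62.5)),(750,int(k*62.5)),(0,0,0) if k%2 else (255,0,255),1)
    cv2.imwrite(f"pics/{f}.png",o)
E
python3 -c "
from h import *
ortho('top','o0')"
```

```text
(no output)
```

View pics/o0.png

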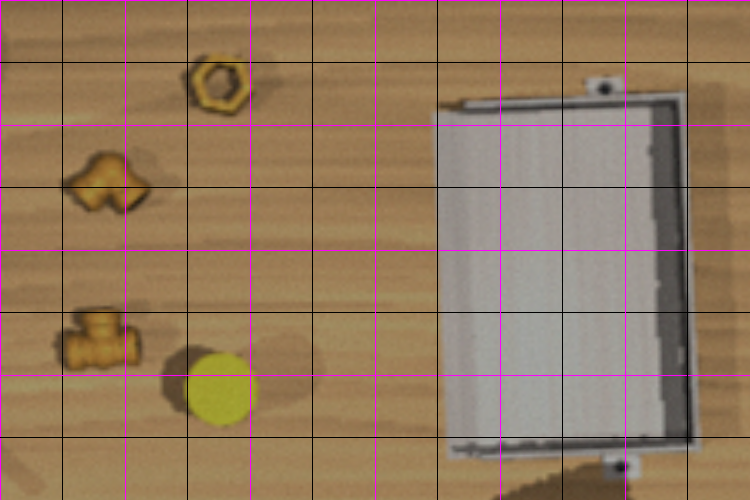

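View pics/scene0.png

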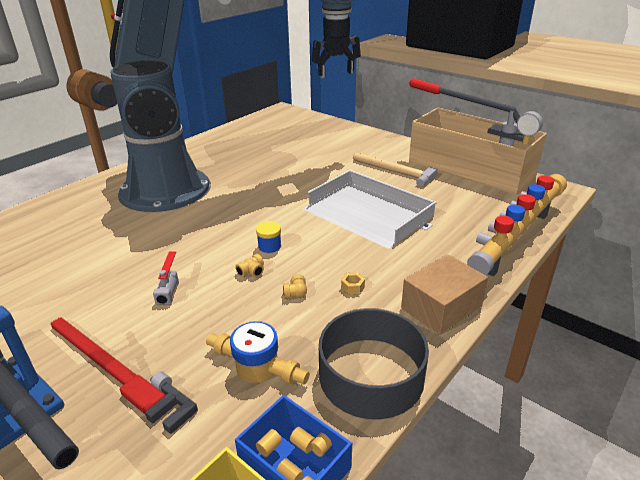

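The rectified view puts the tray at about x 0.39–0.67, with the lip starting at y≈0.15 and the floor at y≈0.177. The elbow is at (0.604,-0.115) with its V opening toward -x. The tee is at (0.48,-0.12) with its branch to +x, the nut at (0.684,-0.024) and the tin at about (0.443,-0.025). The scene view agrees with this.

I'll turn the tool first so that tool x = +world y and tool y = +world x.

```bash
python3 -m handwheel '[[[0,0,1,1,0.4],[0,0,1,1,0.4],[0,0,1,1,0.4],[0,0,1,1,0.4],[0,0,1,1,0.4]]]'; python3 -m handwheel '[[[0,0,0,1,0.4],[0,0,0,1,0.4],[0,0,0,0.65,0.4],[0,0,0,0,0.4]]]'
```

```text
clock: 1.48
eef_pos: [0.2252, 0.5019, 0.1276]
orientation: [-1.744, -2.613, -0.0]
wrist_force: [-0.2, 1.0, 0.4]
finger_gap: 0.0257
gripper_force: 0.0
clock: 1.98
eef_pos: [0.2252, 0.5019, 0.1283]
orientation: [-2.219, -2.224, -0.0]
wrist_force: [0.0, -0.3, -0.1]
finger_gap: 0.0253
gripper_force: 0.0
```

```bash
R='x'; for i in 1; do
python3 -m handwheel '[[[-1,0.54,0,0,0.4],[-1,0.54,0,0,0.4],[-1,0.54,0,0,0.4],[-1,0.54,0,0,0.4],[-1,0.54,0,0,0.4]]]' >/dev/null
python3 -m handwheel '[[[-1,0.54,0,0,0.4],[-1,0.54,0,0,0.4],[-1,0.54,0,0,0.4],[-1,0.54,0,0,0.4],[-1,0.54,0,0,0.4]]]' >/dev/null
python3 -m handwheel '[[[-1,0.54,0,0,0.4],[-1,0.54,0,0,0.4],[-1,0.54,0,0,0.4],[-1,0.54,0,0,0.4],[-1,0.54,0,0,0.4]]]' >/dev/null
python3 -m handwheel '[[[-1,0.54,0,0,0.4],[-1,0.54,0,0,0.4],[-1,0.54,0,0,0.4],[-1,0.54,0,0,0.4],[-1,0.54,0,0,0.4]]]' >/dev/null
python3 -m handwheel '[[[-1,0.54,0,0,0.4],[-1,0.54,0,0,0.4],[-1,0.54,0,0,0.4],[-1,0.54,0,0,0.4],[-1,0.54,0,0,0.4]]]'
python3 -m handwheel '[[[-1,0.54,0,0,0.4],[-1,0.54,0,0,0.4],[-1,0.54,0,0,0.4],[0,0,0,0,0.4]]]'
done
```

```text
clock: 5.1
eef_pos: [0.564, -0.1236, 0.1283]
orientation: [2.217, 2.226, 0.0]
wrist_force: [-0.3, 0.1, 0.5]
finger_gap: 0.0261
gripper_force: 0.0
clock: 5.6
eef_pos: [0.6046, -0.199, 0.1281]
orientation: [2.219, 2.224, 0.0]
wrist_force: [-1.0, -0.5, 0.4]
finger_gap: 0.0256
gripper_force: 0.0
```

```bash
python3 -m handwheel '[[[0,-0.1,1,0,0.4],[0,0,1,0,0.4],[0,0,1,0,0.4],[0,0,0.6,0,0.4],[0,0,0.2,0,0.4]]]'; python3 -m handwheel '[[[0.4,0,0,0,0.4],[0.4,0,0,0,0.4],[0.3,0,0,0,0.4],[0.3,0,0,0,0.4],[0.3,0,0,0,0.4]]]'
python3 -m handwheel '[[[0.3,0,0,0,0.4],[0.3,0,0,0,0.4],[0.4,0,0,0,0.4],[0.4,0,0,0,0.4],[0.4,0,0,0,0.4]]]'
python3 -c "
from h import *
ortho('top','o1')"
```

```text
clock: 6.22
eef_pos: [0.6013, -0.1971, 0.0327]
orientation: [-2.218, -2.223, 0.001]
wrist_force: [0.5, 0.1, -1.5]
finger_gap: 0.0255
gripper_force: 0.0
clock: 6.85
eef_pos: [0.6017, -0.1546, 0.0334]
orientation: [2.219, 2.223, 0.0]
wrist_force: [-0.0, -0.1, -0.4]
finger_gap: 0.0257
gripper_force: 0.0
clock: 7.48
eef_pos: [0.6016, -0.1094, 0.0333]
orientation: [2.22, 2.223, 0.0]
wrist_force: [-0.2, -0.5, -0.3]
finger_gap: 0.0254
gripper_force: 0.4
```

View pics/o1.png

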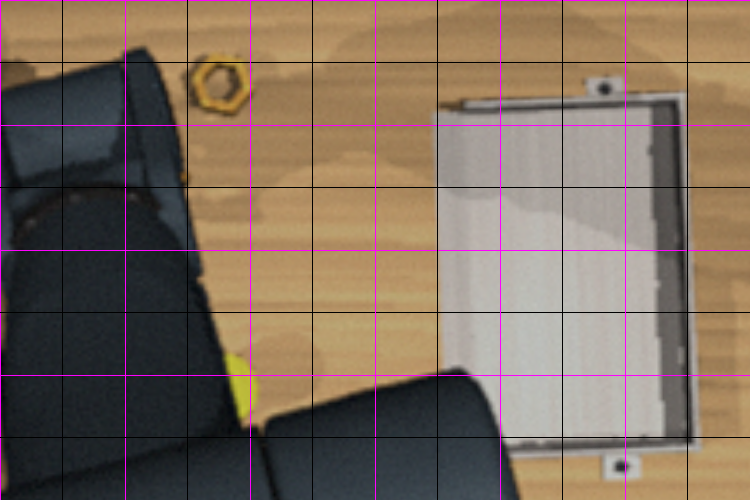

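The arm hides the fitting from above, with only an orange speck showing near (185,178), so I'll check with the scene camera.

```bash
python3 -c "
from h import *
im=snap('scene','s1');cv2.imwrite('pics/s1c.png',cv2.resize(im[150:350,200:460,::-1],None,fx=3,fy=3,interpolation=2))
spots('scene',['elbow','tin','nut','tee'])"
```

```text
elbow [([0.399, -0.283, 0.036], 0.69)]
tin []
nut [([0.684, -0.031, 0.021], 0.62)]
tee [([0.481, -0.124, 0.03], 0.77)]
```

View pics/s1c.png

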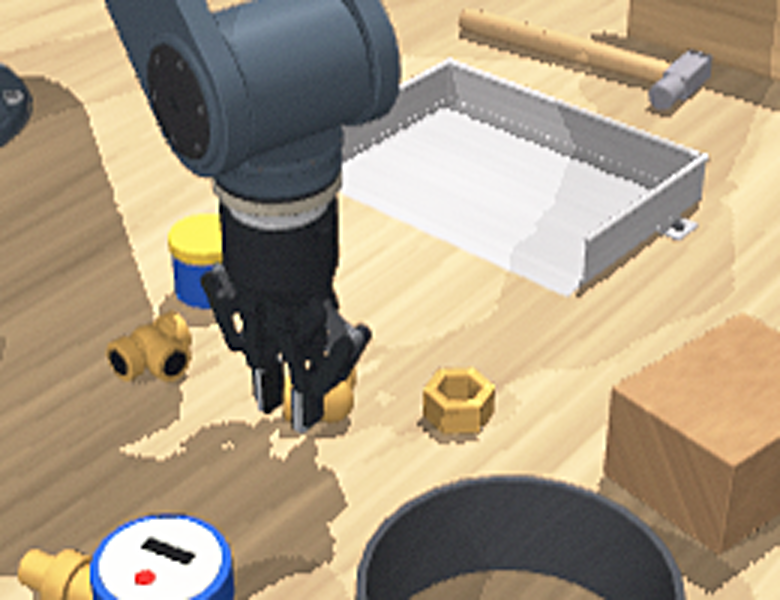

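The elbow sits nested ahead of the fingers at about (335,395), and the nut is untouched at (458,400). Pushing on.

```bash
python3 -m handwheel '[[[0.6,-0.08,0,0,0.4],[0.6,-0.08,0,0,0.4],[0.6,-0.08,0,0,0.4],[0.6,-0.08,0,0,0.4],[0.6,-0.08,0,0,0.4]]]' 
python3 -m handwheel '[[[0.6,0,0,0,0.4],[0.6,0,0,0,0.4],[0.6,0,0,0,0.4],[0.6,0,0,0,0.4],[0.6,0,0,0,0.4]]]' 
python3 -m handwheel '[[[0.5,0,0,0,0.4],[0.5,0,0,0,0.4],[0.5,0,0,0,0.4],[0.5,0,0,0,0.4],[0.5,0,0,0,0.4]]]' 
python3 -c "
from h import *
im=snap('scene','s2');cv2.imwrite('pics/s2c.png',cv2.resize(im[150:350,200:460,::-1],None,fx=3,fy=3,interpolation=2))
spots('scene',['elbow','nut'])"
```

```text
clock: 8.4
eef_pos: [0.5913, -0.034, 0.0333]
orientation: [-2.219, -2.223, 0.0]
wrist_force: [-0.3, -0.5, -0.2]
finger_gap: 0.0255
gripper_force: 0.5
clock: 9.02
eef_pos: [0.5913, 0.0408, 0.0333]
orientation: [2.22, 2.223, -0.0]
wrist_force: [0.0, -1.7, 0.8]
finger_gap: 0.0254
gripper_force: 0.6
clock: 9.65
eef_pos: [0.5912, 0.1031, 0.0333]
orientation: [-2.22, -2.223, 0.0]
wrist_force: [-0.2, -1.1, -0.1]
finger_gap: 0.0252
gripper_force: 0.5
elbow [([0.613, 0.122, 0.027], 0.61)]
nut [([0.684, -0.03, 0.022], 0.83), ([0.48, -0.122, 0.028], 0.65)]
```

View pics/s2c.png

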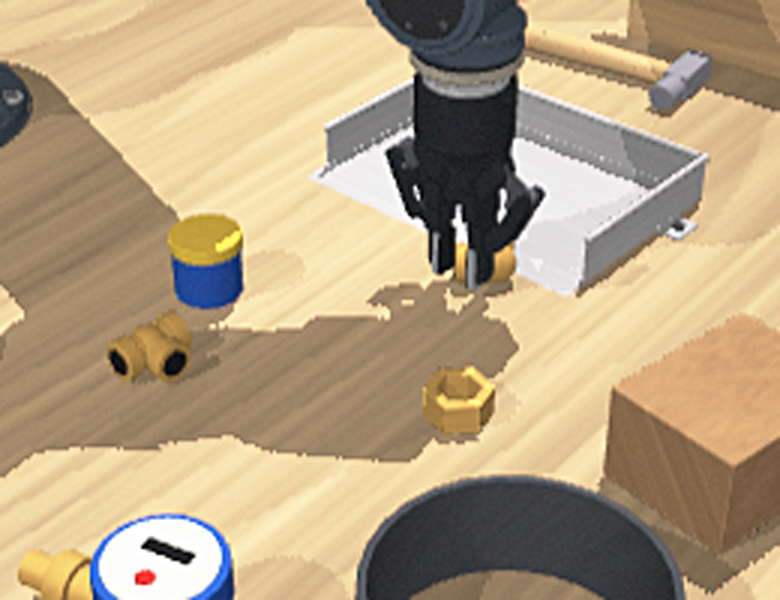

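The elbow is at the lip, at about (490,260), still ahead of the fingers. I'll push it up and over slowly.

```bash
python3 -m handwheel '[[[0.4,0,0,0,0.4],[0.4,0,0,0,0.4],[0.4,0,0,0,0.4],[0.4,0,0,0,0.4],[0.4,0,0,0,0.4]]]' 
python3 -m handwheel '[[[0.4,0,0,0,0.4],[0.4,0,0,0,0.4],[0.4,0,0,0,0.4],[0.4,0,0,0,0.4],[0.4,0,0,0,0.4]]]' 
python3 -m handwheel '[[[0.4,0,0,0,0.4],[0.4,0,0,0,0.4],[0.4,0,0,0,0.4],[0.3,0,0,0,0.4],[0,0,0,0,0.4]]]' 
python3 -c "
from h import *
snap('scene','s3')
spots('scene',['elbow','nut'])"
```

```text
clock: 10.42
eef_pos: [0.5916, 0.1527, 0.0338]
orientation: [2.219, 2.222, 0.001]
wrist_force: [-0.2, -7.4, 9.0]
finger_gap: 0.0255
gripper_force: 5.7
clock: 11.05
eef_pos: [0.5917, 0.2027, 0.0341]
orientation: [2.219, 2.222, 0.001]
wrist_force: [-0.4, -6.2, 7.9]
finger_gap: 0.0256
gripper_force: 5.1
clock: 11.68
eef_pos: [0.5912, 0.2408, 0.0335]
orientation: [2.219, 2.224, 0.001]
wrist_force: [0.0, -0.3, 0.3]
finger_gap: 0.0254
gripper_force: 0.2
elbow [([0.61, 0.257, 0.031], 0.5)]
nut [([0.684, -0.031, 0.019], 0.95)]
```

The elbow is in the tray. Next I back off, lift, and go behind the nut at about (0.714,-0.079), with the tool turned 30° for a diagonal push.

```bash
python3 -m handwheel '[[[-0.6,0,0,0,0.4],[-0.6,0,-0.6,0,0.4],[-1,0.3,-1,0,0.4],[-1,0.4,-1,0,0.4],[-1,0.4,-1,0,0.4]]]' >/dev/null
python3 -m handwheel '[[[-1,0.45,0,0,0.4],[-1,0.45,0,0,0.4],[-1,0.45,0,0,0.4],[-1,0.45,0,0,0.4],[-1,0.45,0,0,0.4]]]' >/dev/null
python3 -m handwheel '[[[-1,0.45,0,0,0.4],[-1,0.45,0,0,0.4],[-1,0.45,0,0,0.4],[-0.6,0.3,0,0,0.4]]]'
python3 -m handwheel '[[[0,0,0,-1,0.4],[0,0,0,-1,0.4],[0,0,0,-1,0.4],[0,0,0,-0.5,0.4],[0,0,0,0,0.4]]]'
python3 -c "
from h import *
im=camera('top');spots('top',['elbow','tee','tin','nut'])
ortho('top','o2')"
```

```text
clock: 13.58
eef_pos: [0.717, -0.0819, 0.1233]
orientation: [2.221, 2.222, 0.0]
wrist_force: [0.0, -0.3, 0.2]
finger_gap: 0.0255
gripper_force: 0.0
clock: 14.2
eef_pos: [0.7166, -0.0801, 0.1233]
orientation: [-1.567, -2.723, -0.0]
wrist_force: [-1.3, -0.4, 0.8]
finger_gap: 0.0259
gripper_force: 0.0
elbow [([0.595, 0.259, 0.033], 0.8)]
tee []
tin []
nut [([0.685, -0.007, 0.025], 0.41)]
```

View pics/o2.png

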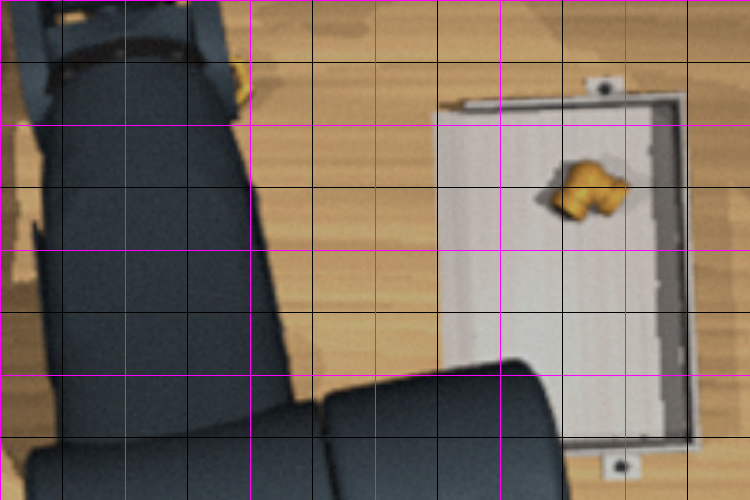

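The elbow lies flat on the tray floor at about (590,190), i.e. (0.598, 0.272). Descending and pushing the nut on the diagonal.

```bash
python3 -m handwheel '[[[0,0,1,0,0.4],[0,0,1,0,0.4],[0,0,1,0,0.4],[0,0,0.6,0,0.4],[0.3,0,0,0,0.4]]]'; python3 -m handwheel '[[[0.3,0,0,0,0.4],[0.3,0,0,0,0.4],[0.3,0,0,0,0.4],[0.3,0,0,0,0.4],[0.3,0,0,0,0.4]]]'
python3 -m handwheel '[[[0.4,0,0,0,0.4],[0.5,0,0,0,0.4],[0.5,0,0,0,0.4],[0.5,0,0,0,0.4],[0.5,0,0,0,0.4]]]'
python3 -m handwheel '[[[0.5,0,0,0,0.4],[0.5,0,0,0,0.4],[0.5,0,0,0,0.4],[0.5,0,0,0,0.4],[0.5,0,0,0,0.4]]]'
python3 -c "
from h import *
im=snap('scene','s4');cv2.imwrite('pics/s4c.png',cv2.resize(im[150:350,200:460,::-1],None,fx=3,fy=3,interpolation=2))
spots('scene',['nut'])"
```

```text
clock: 15.12
eef_pos: [0.7122, -0.0735, 0.0324]
orientation: [-1.567, -2.721, 0.001]
wrist_force: [0.3, 0.1, 0.0]
finger_gap: 0.0254
gripper_force: 0.0
clock: 15.75
eef_pos: [0.6939, -0.0407, 0.0336]
orientation: [1.566, 2.722, 0.0]
wrist_force: [0.8, -0.1, 0.6]
finger_gap: 0.0257
gripper_force: 0.6
clock: 16.38
eef_pos: [0.6633, 0.0116, 0.0333]
orientation: [1.567, 2.723, 0.0]
wrist_force: [0.3, -1.3, 1.8]
finger_gap: 0.0255
gripper_force: 1.0
clock: 17.0
eef_pos: [0.6319, 0.0655, 0.0333]
orientation: [-1.567, -2.723, 0.0]
wrist_force: [1.4, -1.9, 1.8]
finger_gap: 0.0259
gripper_force: 1.0
nut [([0.568, 0.261, 0.008], 0.74)]
```

View pics/s4c.png

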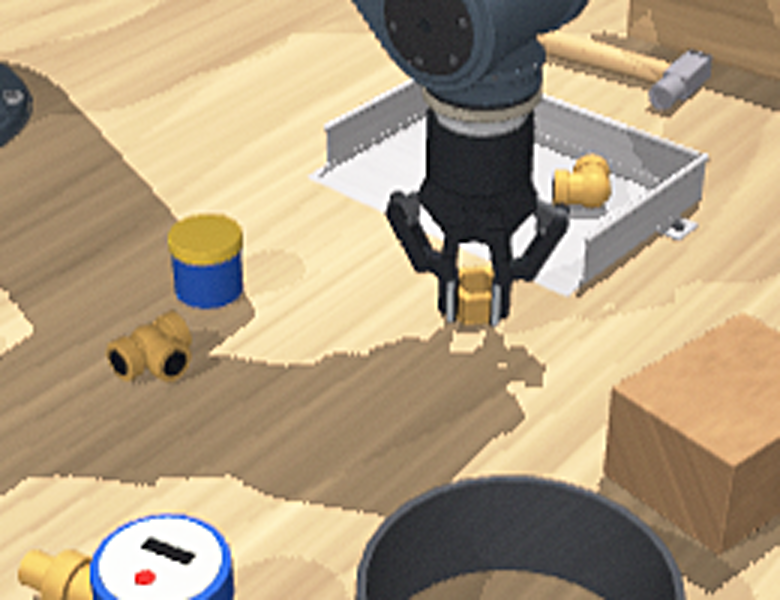

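The nut is nested at the fingers at about (475,290). Continuing over the lip.

```bash
python3 -m handwheel '[[[0.4,-0.04,0,0,0.4],[0.4,-0.04,0,0,0.4],[0.4,-0.04,0,0,0.4],[0.4,-0.04,0,0,0.4],[0.4,-0.04,0,0,0.4]]]'
python3 -m handwheel '[[[0.4,-0.04,0,0,0.4],[0.4,-0.04,0,0,0.4],[0.4,-0.04,0,0,0.4],[0.4,-0.04,0,0,0.4],[0.4,-0.04,0,0,0.4]]]'
python3 -m handwheel '[[[0.4,-0.04,0,0,0.4],[0.4,-0.04,0,0,0.4],[0.4,-0.04,0,0,0.4],[0.4,-0.04,0,0,0.4],[0.4,-0.04,0,0,0.4]]]'
python3 -m handwheel '[[[0.4,-0.04,0,0,0.4],[0.3,0,0,0,0.4],[0,0,0,0,0.4]]]'
python3 -c "
from h import *
im=camera('scene');spots('scene',['nut','elbow'])"
```

```text
clock: 17.73
eef_pos: [0.6024, 0.1061, 0.0332]
orientation: [-1.567, -2.723, 0.0]
wrist_force: [0.3, -0.3, -0.2]
finger_gap: 0.0254
gripper_force: 0.5
clock: 18.35
eef_pos: [0.5732, 0.1468, 0.0334]
orientation: [1.567, 2.723, 0.0]
wrist_force: [1.1, -3.3, 2.4]
finger_gap: 0.0255
gripper_force: 1.7
clock: 18.98
eef_pos: [0.5436, 0.1875, 0.0333]
orientation: [-1.567, -2.723, 0.0]
wrist_force: [2.8, -1.7, 1.4]
finger_gap: 0.0254
gripper_force: 1.1
clock: 19.35
eef_pos: [0.5338, 0.2021, 0.0331]
orientation: [-1.566, -2.723, 0.001]
wrist_force: [0.3, -0.5, 0.6]
finger_gap: 0.0256
gripper_force: 0.0
nut [([0.518, 0.213, 0.023], 0.43)]
elbow [([0.6, 0.26, 0.03], 0.6)]
```

Next is the tee. I'll lift, turn so tool x = -world x, and check the joints.

```bash
python3 -m handwheel '[[[-0.5,0,0,0,0.4],[-0.5,0,-0.8,0,0.4],[0,0,-1,-1,0.4],[0,0,-1,-1,0.4],[0,0,-1,-1,0.4]]]' >/dev/null
python3 -m handwheel '[[[0,0,0,-1,0.4],[0,0,0,-1,0.4],[0,0,0,-1,0.4],[0,0,0,-0.95,0.4],[0,0,0,0,0.4]]]'
python3 -c "
from h import *
print(robot.sense()['qpos'].round(2));im=camera('top');spots('top',['nut','elbow','tee','tin'])"
```

```text
clock: 20.75
eef_pos: [0.5472, 0.1793, 0.1283]
orientation: [-0.005, -3.142, 0.0]
wrist_force: [0.2, 0.1, -0.5]
finger_gap: 0.0257
gripper_force: 0.0
[ 0.24  0.55  1.69 -0.    0.9  -1.33]
nut []
elbow [([0.674, -0.304, 0.076], 0.7)]
tee [([0.475, -0.117, 0.031], 0.81)]
tin [([0.434, -0.023, 0.051], 0.68)]
```

```bash
python3 -m handwheel '[[[0.41,-0.94,0,0,0.4],[0.41,-0.94,0,0,0.4],[0.41,-0.94,0,0,0.4],[0.41,-0.94,0,0,0.4],[0.41,-0.94,0,0,0.4]]]' >/dev/null
python3 -m handwheel '[[[0.41,-0.94,0,0,0.4],[0.41,-0.94,0,0,0.4],[0.41,-0.94,0,0,0.4],[0.41,-0.94,0,0,0.4],[0.41,-0.94,0,0,0.4]]]' >/dev/null
python3 -m handwheel '[[[0.41,-0.94,0,0,0.4],[0.41,-0.94,0,0,0.4],[0.41,-0.94,0,0,0.4],[0,0,0,0,0.4]]]'
python3 -m handwheel '[[[0,0,1,0,0.4],[0,0,1,0,0.4],[0,0,1,0,0.4],[0,0,0.8,0,0.4],[0,0,0,0,0.4]]]'
python3 -m handwheel '[[[-0.3,0,0,0,0.4],[-0.3,0,0,0,0.4],[-0.3,0,0,0,0.4],[-0.3,0,0,0,0.4],[-0.3,0,0,0,0.4]]]'
python3 -c "
from h import *
print(w2px('top',[.437,-.022,.03]));im=camera('scene');spots('scene',['nut','elbow','tee','tin'])"
```

```text
clock: 22.75
eef_pos: [0.4128, -0.1262, 0.1284]
orientation: [0.008, 3.141, -0.0]
wrist_force: [-0.4, 0.2, -0.1]
finger_gap: 0.0252
gripper_force: 0.0
clock: 23.38
eef_pos: [0.4128, -0.1245, 0.0325]
orientation: [-0.003, -3.139, -0.001]
wrist_force: [0.2, -0.4, 0.2]
finger_gap: 0.0258
gripper_force: 0.0
clock: 24.0
eef_pos: [0.4509, -0.1253, 0.0333]
orientation: [-0.003, -3.141, -0.0]
wrist_force: [-2.6, 0.2, 1.5]
finger_gap: 0.0253
gripper_force: 1.1
(np.float64(339.9030223445432), np.float64(266.617518197612))
nut [([0.519, 0.216, 0.025], 0.67), ([0.477, 0.49, 0.024], 0.53)]
elbow [([0.6, 0.256, 0.031], 0.59)]
tee []
tin [([0.449, -0.03, 0.044], 0.96)]
```

```bash
python3 -m handwheel '[[[-0.4,0,0,0,0.4],[-0.5,0,0,0,0.4],[-0.5,0,0,0,0.4],[-0.5,0,0,0,0.4],[-0.5,0,0,0,0.4]]]'
python3 -m handwheel '[[[-0.5,0,0,0,0.4],[-0.5,0,0,0,0.4],[-0.35,0,0,0,0.4],[0,0,0,0,0.4]]]'
python3 -m handwheel '[[[0.6,0,0,0,0.4],[0.6,0,-0.8,0,0.4],[0,-1,-1,0,0.4],[0,-1,-1,0,0.4],[0,-1,-1,0,0.4]]]'
python3 -m handwheel '[[[0,-1,0,1,0.4],[0,0,0,1,0.4],[0,0,0,1,0.4],[0,0,0,1,0.4],[0,0,0,1,0.4]]]' >/dev/null
python3 -m handwheel '[[[0,0,0,1,0.4],[0,0,0,1,0.4],[0,0,0,1,0.4],[0,0,0,0,0.4]]]'
python3 -c "
from h import *
ortho('top','o3');spots('top',['nut','elbow','tee','tin']);im=camera('scene');spots('scene',['tee'])"
```

```text
clock: 24.88
eef_pos: [0.5115, -0.1254, 0.0332]
orientation: [-0.003, -3.141, -0.0]
wrist_force: [-0.4, -0.7, -0.8]
finger_gap: 0.0257
gripper_force: 0.6
clock: 25.38
eef_pos: [0.545, -0.1255, 0.0333]
orientation: [0.003, 3.141, -0.0]
wrist_force: [0.0, -0.1, -0.2]
finger_gap: 0.0257
gripper_force: 0.0
clock: 26.0
eef_pos: [0.5139, -0.2012, 0.1293]
orientation: [0.003, 3.141, -0.0]
wrist_force: [0.3, -0.4, -0.2]
finger_gap: 0.0258
gripper_force: 0.0
clock: 27.12
eef_pos: [0.514, -0.2254, 0.1283]
orientation: [1.775, 2.592, 0.0]
wrist_force: [-1.0, 1.4, 0.1]
finger_gap: 0.0257
gripper_force: 0.0
nut [([0.518, 0.226, 0.029], 0.52)]
elbow [([0.592, 0.261, 0.033], 0.65)]
tee [([0.575, -0.117, 0.031], 0.79)]
tin [([0.437, -0.025, 0.056], 0.72), ([0.52, 0.224, 0.027], 0.35)]
tee [([0.599, 0.26, 0.03], 0.71), ([0.584, -0.124, 0.028], 0.55), ([0.517, 0.217, 0.021], 0.51)]
```

View pics/o3.png

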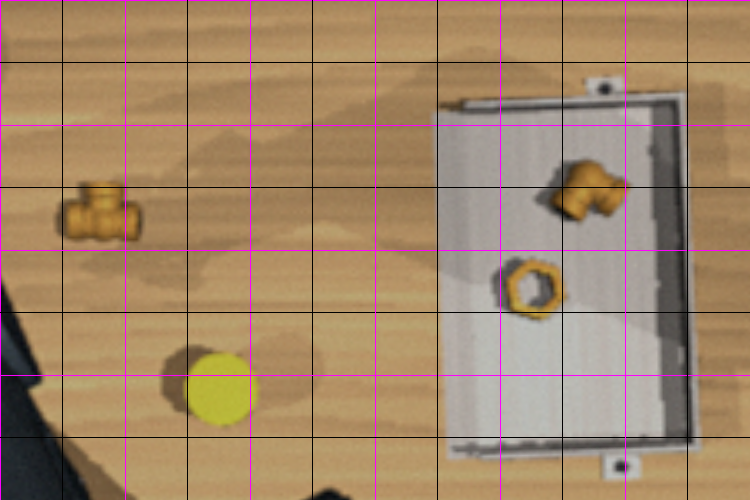

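The tee is square at about (102,215), i.e. (0.578,-0.12). The nut is flat in the tray at (533,290) and the elbow is at (590,190). The final push runs along the 111° direction.

```bash
python3 -m handwheel '[[[0.1,0.9,0,0,0.4],[0.1,0.9,0,0,0.4],[0.1,0.95,0,0,0.4],[0.1,0.95,0,0,0.4],[0,0,0,0,0.4]]]'
python3 -m handwheel '[[[0,0,1,0,0.4],[0,0,1,0,0.4],[0,0,1,0,0.4],[0,0,0.8,0,0.4],[0.2,0,0,0,0.4]]]'
python3 -m handwheel '[[[0.3,0,0,0,0.4],[0.3,0,0,0,0.4],[0.3,0,0,0,0.4],[0.3,0,0,0,0.4],[0.3,0,0,0,0.4]]]'
python3 -m handwheel '[[[0.4,0,0,0,0.4],[0.4,0,0,0,0.4],[0.4,0,0,0,0.4],[0.4,0,0,0,0.4],[0.4,0,0,0,0.4]]]'
python3 -c "
from h import *
im=snap('scene','s5');cv2.imwrite('pics/s5c.png',cv2.resize(im[150:350,200:460,::-1],None,fx=3,fy=3,interpolation=2));spots('scene',['tee','tin'])"
```

```text
clock: 28.1
eef_pos: [0.5976, -0.1821, 0.1281]
orientation: [1.773, 2.593, 0.0]
wrist_force: [0.1, -0.2, 0.4]
finger_gap: 0.0257
gripper_force: 0.0
clock: 28.72
eef_pos: [0.594, -0.1781, 0.032]
orientation: [-1.775, -2.589, 0.001]
wrist_force: [0.7, -0.6, 0.7]
finger_gap: 0.0256
gripper_force: 0.0
clock: 29.35
eef_pos: [0.5816, -0.1428, 0.0335]
orientation: [1.776, 2.591, 0.0]
wrist_force: [0.7, -1.1, 0.6]
finger_gap: 0.0255
gripper_force: 0.9
clock: 29.98
eef_pos: [0.5633, -0.0958, 0.0333]
orientation: [1.776, 2.591, 0.0]
wrist_force: [1.3, -2.2, 1.8]
finger_gap: 0.0258
gripper_force: 1.2
tee [([0.566, -0.075, 0.024], 0.47)]
tin [([0.424, -0.039, 0.057], 0.52)]
```

View pics/s5c.png

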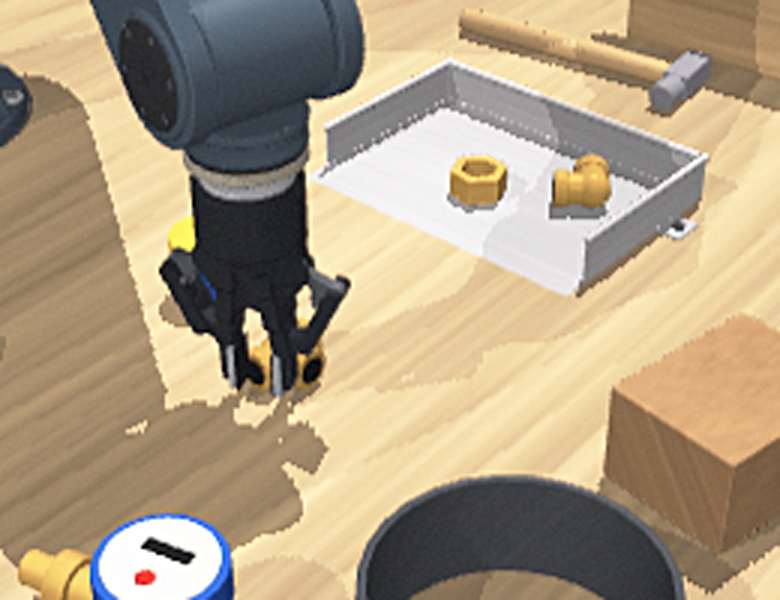

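The tee is held ahead of both fingers at about (290,365). I'll continue with a slight sideways bias away from the tin and watch the forces.

```bash
python3 -m handwheel '[[[0.4,0.05,0,0,0.4],[0.4,0.05,0,0,0.4],[0.4,0.05,0,0,0.4],[0.4,0.05,0,0,0.4],[0.4,0.05,0,0,0.4]]]'
python3 -m handwheel '[[[0.4,0.02,0,0,0.4],[0.4,0.02,0,0,0.4],[0.4,0.02,0,0,0.4],[0.4,0,0,0,0.4],[0.4,0,0,0,0.4]]]'
python3 -m handwheel '[[[0.5,0,0,0,0.4],[0.5,0,0,0,0.4],[0.5,0,0,0,0.4],[0.5,0,0,0,0.4],[0.5,0,0,0,0.4]]]'
python3 -c "
from h import *
im=snap('scene','s6');cv2.imwrite('pics/s6c.png',cv2.resize(im[150:350,200:460,::-1],None,fx=3,fy=3,interpolation=2));spots('scene',['tee','tin'])"
```

```text
clock: 30.75
eef_pos: [0.551, -0.0468, 0.0333]
orientation: [-1.776, -2.591, 0.0]
wrist_force: [0.1, -0.6, 0.3]
finger_gap: 0.0254
gripper_force: 0.5
clock: 31.38
eef_pos: [0.5344, 0.0002, 0.0333]
orientation: [1.776, 2.591, 0.0]
wrist_force: [0.1, -1.6, -0.4]
finger_gap: 0.0258
gripper_force: 0.5
clock: 32.0
eef_pos: [0.5118, 0.0587, 0.0333]
orientation: [1.776, 2.591, -0.0]
wrist_force: [0.9, -0.8, -0.3]
finger_gap: 0.0257
gripper_force: 0.5
tee [([0.451, -0.032, 0.047], 0.75), ([0.513, 0.079, 0.026], 0.52)]
tin [([0.45, -0.032, 0.047], 0.89), ([0.591, -0.465, 0.018], 0.67)]
```

View pics/s6c.png

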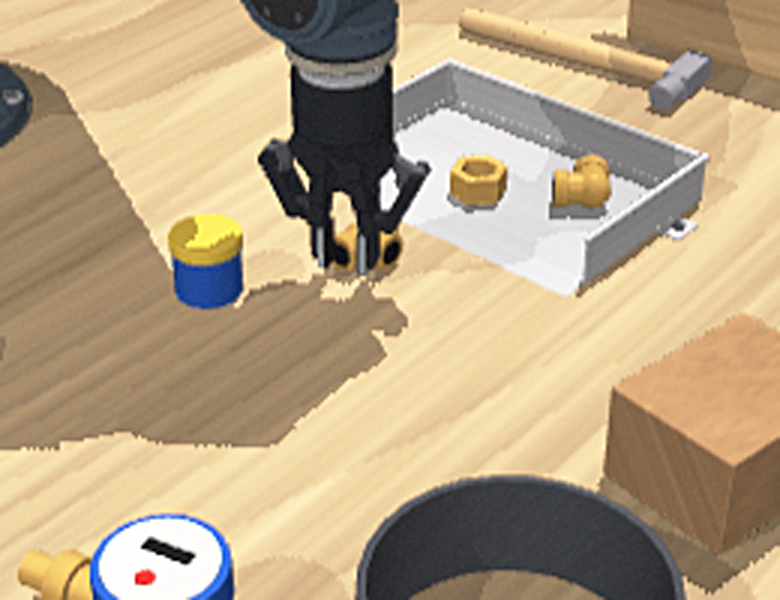

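The tee is approaching the lip at about (365,250), the tin hasn't moved and the nut is clear of the path. Pushing over the lip slowly.

```bash
python3 -m handwheel '[[[0.4,0,0,0,0.4],[0.4,0,0,0,0.4],[0.4,0,0,0,0.4],[0.4,0,0,0,0.4],[0.4,0,0,0,0.4]]]'
python3 -m handwheel '[[[0.35,0,0,0,0.4],[0.35,0,0,0,0.4],[0.35,0,0,0,0.4],[0.35,0,0,0,0.4],[0.35,0,0,0,0.4]]]'
python3 -m handwheel '[[[0.4,0,0,0,0.4],[0.4,0,0,0,0.4],[0.4,0,0,0,0.4],[0.4,0,0,0,0.4],[0.4,0,0,0,0.4]]]'
python3 -m handwheel '[[[0.35,0,0,0,0.4],[0.3,0,0,0,0.4],[0,0,0,0,0.4],[-0.5,0,0,0,0.4],[-0.5,0,-0.5,0,0.4]]]'
python3 -m handwheel '[[[-1,1,-1,0,0.4],[-1,1,-1,0,0.4],[-1,1,-1,0,0.4],[-1,1,-1,0,0.4],[-1,1,0,0,0.4]]]'
python3 -m handwheel '[[[-1,1,0,0,0.4],[-1,1,0,0,0.4],[-1,0.6,0,0,0.4],[-1,0,0,0,0.4],[0,0,0,0,0.4]]]'
python3 -c "
from h import *
ortho('top','o4');spots('top',['nut','elbow','tee','tin','valve','meter','hammer']);im=snap('scene','s7');spots('scene',['nut','elbow','tee','tin'])"
```

```text
clock: 32.78
eef_pos: [0.4938, 0.1052, 0.0333]
orientation: [1.776, 2.591, -0.0]
wrist_force: [0.8, -1.3, 0.5]
finger_gap: 0.0255
gripper_force: 0.9
clock: 33.4
eef_pos: [0.4783, 0.1457, 0.0335]
orientation: [1.776, 2.591, 0.0]
wrist_force: [1.4, -4.8, 2.5]
finger_gap: 0.0257
gripper_force: 2.0
clock: 34.02
eef_pos: [0.4599, 0.1926, 0.0333]
orientation: [-1.776, -2.591, 0.0]
wrist_force: [0.1, -3.1, 1.4]
finger_gap: 0.0259
gripper_force: 1.1
clock: 34.65
eef_pos: [0.4633, 0.1826, 0.0456]
orientation: [-1.776, -2.59, 0.002]
wrist_force: [0.2, 0.2, -1.0]
finger_gap: 0.0257
gripper_force: 0.0
clock: 35.28
eef_pos: [0.6273, 0.1105, 0.1491]
orientation: [1.776, 2.588, 0.004]
wrist_force: [0.5, 0.2, -0.6]
finger_gap: 0.0257
gripper_force: 0.0
clock: 35.9
eef_pos: [0.7217, 0.0397, 0.146]
orientation: [-1.78, -2.589, 0.0]
wrist_force: [-0.6, -0.4, -0.4]
finger_gap: 0.0257
gripper_force: 0.0
nut [([0.518, 0.227, 0.027], 0.44)]
elbow [([0.596, 0.265, 0.032], 0.67)]
tee [([0.447, 0.24, 0.032], 0.71)]
tin []
valve [([0.388, -0.271, 0.033], 0.7), ([0.469, 0.491, 0.023], 0.43)]
meter [([0.677, -0.306, 0.076], 0.72)]
hammer [([0.468, 0.49, 0.026], 0.92)]
nut [([0.516, 0.215, 0.021], 0.82)]
elbow []
tee [([0.455, 0.229, 0.03], 0.82)]
tin []
```

View pics/o4.png

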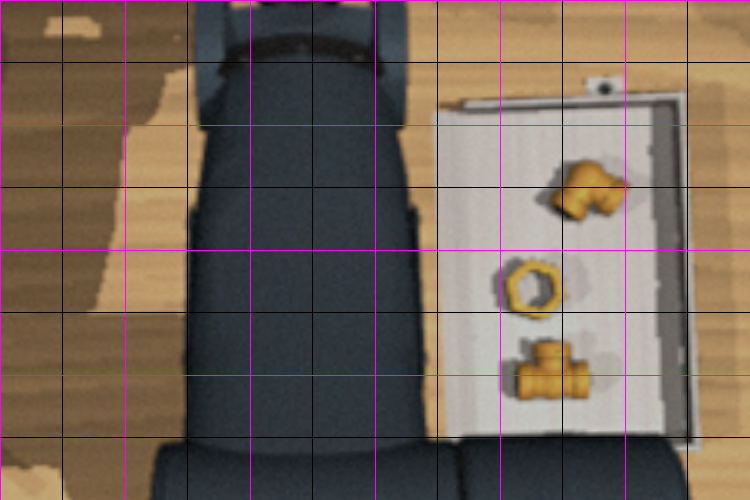

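All three fittings lie flat on the tray floor: elbow at (590,190), nut at (533,290), tee at (552,370). The nut has the least margin, about 24 mm inside its limit. The arm is clear, so I'm handing in.

```bash
python3 -c "
from cell import robot
print(robot.close_job())"
```

```text
the job is handed in; nothing more can be done
None
```

The job is handed in at about 36 s: the nut, elbow and tee all lie flat on the tray floor. The ball valve, water meter and hammer measured unmoved at the end. The tin was last seen unmoved just before the final push over the lip, and the arm never went near the wrench, which I did not re-measure.

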